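# Flip shut and press home a row of vial lids

## Robot

A 7-joint arm with a two-finger parallel gripper is mounted at the origin on a cart in front of the work surface, level with it; the furniture and walls round the work are solid. World frame = base frame: x ahead of the robot, y to its left, z up, the work surface at z = 0. Lengths are in m, angles in rad, forces in N, time in s.
With the tool pointing down it reaches from about 0.35 to 0.9 m from the base axis. Payload 7.2 kg.
Tool frame: the origin (TCP) lies midway between the tips of the shut fingers; the grasp point (between the pads) lies 19 mm behind it; z points along the fingers, y is the line along which they close (so a half turn about z gives the same grasp; the last joint's range is limited). The gripper opens to 85 mm and grips with 20 to 120 N. Pads are 22 mm wide; open, the fingers measure 114 mm over their backs; the gripper's body (76 mm by 85 mm) begins 54 mm behind the grasp point. The pads swing forward as they close: fully open they stand 13 mm farther back than shut.
Start: joints at [-1.375, 0.411, -0.013, 1.596, 0.006, 1.134, -0.082], TCP at [0.163, 0.603, 0.231] pointing down, gripper open.
Joint ranges: [-2.95, 2.95], [-0.29, 1.99], [-1.47, 1.44], [0.14, 2.54], [-1.03, 4.17], [0.13, 1.85], [-2.86, 2.86]. Speed limits (rad/s): [2.39, 2.39, 3.01, 3.01, 3.14, 3.14, 3.14].

## Interface

Orientations are given as a rotation vector (axis times angle).
In Python, from station import bot, viewer, workorder gives the robot as it stands. The module is installed in compiled form; this text tells all that it offers.
- The arm moves only by the tool drive_tool, never from a script. Its argument "series" is a list of rows, each a list of 7 numbers: the opening, from -1 (shut) to 1 (fully open), then the shift along the world's x, y, z in mm, then the turn, a rotation vector about the world's x, y, z in degrees. A call has 1 to 8 rows; each row shifts and turns the commanded pose from where the row before left it; what a row does not reach is not made up. A row lasts 1/10 s, in which the tool goes at most 50 mm and 8.59 degrees, less where a joint would pass 70% of its speed; a pose out of reach is approached as far as the arm can. A call is refused whole if a number of a shift passes 50 or a number of a turn 8.59, either way. A call with a gripper value outside its range is refused whole. The fingers move at their own pace and stop on an object; "newtons" is the grip in N (left out, the last holds). Time passes only in rows, so rows that do not move let the fingers close. It gives the time, the measured TCP pose, the force, the opening and the grip force at its end, in the units of the state.
- bot.sense(): the state, without advancing time (a new reading comes with each control period).
- viewer.snapshot(name): name is "side" or "top"; returns the picture (420x560x3 uint8, blue, green, red); there is no depth.
- viewer.get_calibration(name): a dict with "K" (3x3 intrinsics, pixels), "camera_from_world" (4x4, takes a point from world to camera coordinates). Camera axes: x right, y down, z forward; pixel columns grow to the right and rows downward; lengths in m; the calibration is good to about 2 mm. A picture is of the moment at which its call begins. get_calibration takes no time and is no camera call.
- workorder.sign_off(): hands the job in; it is judged then, once.
The state is a dict: "clock": time; "joints": joint angles; "joint_velocities": joint speeds; "tau": joint torques, N m; "tool_pos": TCP position; "tcp_rot": TCP orientation; "wrist_force": force on the tool from outside, world axes, zero at the start; "wrist_torque": the same for the moment, N m; "width": finger opening in m; "grasp_force": force on a finger pad.
Only numpy, scipy, OpenCV 4.12 (cv2) and the standard library are available. Lean on these libraries where they do the work, as an engineer would, in place of code of your own. Each camera call takes 0.05 s, during which the arm holds its last target. There are 200 camera calls.

## Task

The five sample vials in the aluminium block must be shut before the block is warmed. Run a fingertip along the row from the hinge side, so that it meets the open lids from behind and every one flips over, then run it along the tops of the lids once more in the same direction, touching all five in turn, so that every lid ends fully shut. Only touch, with a light hand: nothing is pinched or lifted, the vials stay standing in their wells, and the marker and the two bottles beside the block are left where they are.

Things in the scene. Friction and masses are not known exactly. Their poses are not given: they have to be found in the camera images.
- block: aluminium vial block, 56 x 224 mm, 41 mm high, fixed; origin: centre of its underside, on the bench, z up. Five round wells in a row along its long side, at y = +84, +42, 0, -42, -84 mm, 27.5 mm wide, 30 mm deep. Every lid is hinged on its vial's +y side (within 14 degrees), so a fingertip travelling along the block's -y, from vial1 to vial5, flips the lids over. Open lids lean up to 10 mm past the hinge
- vial1: first vial of the row from the block's +y end: loose frosted plastic sample vial with a white flip lid, body 26 mm wide, 58 mm high to its 30 mm rim, with 0.75 mm play all round in its well. Origin: centre of its underside, on the well floor 11 mm above the bench; +y axis towards its hinge, which is 17 mm off its axis at rim height. Top of the shut lid: 62 mm above the origin, 73 mm above the bench
- lid1 (a joint): lid hinge of vial1, rad: 0 fully shut, 1.57 upright, 1.95 leaning back (limit). Lid: disc 30 mm across, 4 mm thick, with a 5 mm thumb tab opposite the hinge, 36 mm from hinge to tab end. The hinge is stiff (0.02 N m: 0.6 N at the tab, 2 N at 10 mm from the hinge) and stays at whatever angle it is left
- vial2: second vial of the row from the block's +y end: loose frosted plastic sample vial with a white flip lid, body 26 mm wide, 58 mm high to its 30 mm rim, with 0.75 mm play all round in its well. Origin: centre of its underside, on the well floor 11 mm above the bench; +y axis towards its hinge, which is 17 mm off its axis at rim height. Top of the shut lid: 62 mm above the origin, 73 mm above the bench
- lid2 (a joint): lid hinge of vial2, rad: 0 fully shut, 1.57 upright, 1.95 leaning back (limit). Lid: disc 30 mm across, 4 mm thick, with a 5 mm thumb tab opposite the hinge, 36 mm from hinge to tab end. The hinge is stiff (0.02 N m: 0.6 N at the tab, 2 N at 10 mm from the hinge) and stays at whatever angle it is left
- vial3: third vial of the row from the block's +y end: loose frosted plastic sample vial with a white flip lid, body 26 mm wide, 58 mm high to its 30 mm rim, with 0.75 mm play all round in its well. Origin: centre of its underside, on the well floor 11 mm above the bench; +y axis towards its hinge, which is 17 mm off its axis at rim height. Top of the shut lid: 62 mm above the origin, 73 mm above the bench
- lid3 (a joint): lid hinge of vial3, rad: 0 fully shut, 1.57 upright, 1.95 leaning back (limit). Lid: disc 30 mm across, 4 mm thick, with a 5 mm thumb tab opposite the hinge, 36 mm from hinge to tab end. The hinge is stiff (0.02 N m: 0.6 N at the tab, 2 N at 10 mm from the hinge) and stays at whatever angle it is left
- vial4: fourth vial of the row from the block's +y end: loose frosted plastic sample vial with a white flip lid, body 26 mm wide, 58 mm high to its 30 mm rim, with 0.75 mm play all round in its well. Origin: centre of its underside, on the well floor 11 mm above the bench; +y axis towards its hinge, which is 17 mm off its axis at rim height. Top of the shut lid: 62 mm above the origin, 73 mm above the bench
- lid4 (a joint): lid hinge of vial4, rad: 0 fully shut, 1.57 upright, 1.95 leaning back (limit). Lid: disc 30 mm across, 4 mm thick, with a 5 mm thumb tab opposite the hinge, 36 mm from hinge to tab end. The hinge is stiff (0.02 N m: 0.6 N at the tab, 2 N at 10 mm from the hinge) and stays at whatever angle it is left
- vial5: fifth vial of the row from the block's +y end: loose frosted plastic sample vial with a white flip lid, body 26 mm wide, 58 mm high to its 30 mm rim, with 0.75 mm play all round in its well. Origin: centre of its underside, on the well floor 11 mm above the bench; +y axis towards its hinge, which is 17 mm off its axis at rim height. Top of the shut lid: 62 mm above the origin, 73 mm above the bench
- lid5 (a joint): lid hinge of vial5, rad: 0 fully shut, 1.57 upright, 1.95 leaning back (limit). Lid: disc 30 mm across, 4 mm thick, with a 5 mm thumb tab opposite the hinge, 36 mm from hinge to tab end. The hinge is stiff (0.02 N m: 0.6 N at the tab, 2 N at 10 mm from the hinge) and stays at whatever angle it is left
- marker: felt marker lying on the bench on the robot's side of the block, 136 mm long (its y axis), 17 mm thick; origin under its middle. To be left alone
- weigh_bottle: glass weighing bottle with knobbed lid standing behind the block, 37 mm wide, 71 mm high; origin under its centre. To be left alone
- dropper_bottle: dropper bottle with rubber teat standing past the vial5 end of the block, 38 mm wide, 109 mm high; origin under its centre. To be left alone
Not all that is in view belongs to the job. Leave any green or orange look-alike of the vial5 alone. What is shaped like the vial1 but brown is not meant.

How it is judged:
By the outcome, as a careful person would: the job done as asked, in the order asked, and still so for the second after the job is handed in, with the robot touching nothing.
It also fails if it takes over 51 s, if anything falls off the work surface, if the arm or the gripper's body presses on something with over 40 N, if the wrist force passes 120 N, or if a joint passes its speed limit or range.

## Working session

There is one attempt and no reset: what is moved stays moved. The work goes in short steps, Python scripts to look and compute and a tool call to move; the robot and the scene stay as the last step left them, time stands still between calls to the robot, and variables do not carry over. Pictures are saved under pics/ and viewed, at most 10 in all, crops included, and the job is handed in when it is done.

Besides the shell and the picture viewer there is one more tool, called in YAML: its name, and indented under it one key for each argument. drive_tool: Moves the arm, as the interface text tells. Its arguments: {"type":"object","properties":{"series":{"type":"array","items":{"type":"array","items":{"type":"number"}}},"newtons":{"type":"number"}},"required":["series"]}

```bash
mkdir -p pics; python3 - <<'E'
from station import bot, viewer
import cv2,numpy as np
for n in("top","side"):
    cv2.imwrite(f"pics/{n}0.png",viewer.snapshot(n)); c=viewer.get_calibration(n)
    print(n,np.round(c["K"],1).tolist(),np.round(c["camera_from_world"],3).tolist())
s=bot.sense();print(s["clock"],s["tool_pos"],s["tcp_rot"],s["width"])
E
```

```text
top [[536.6, 0.0, 276.2], [0.0, 536.6, 210.1], [0.0, 0.0, 1.0]] [[0.029, -1.0, 0.001, -0.216], [-0.996, -0.029, -0.083, 0.506], [0.083, 0.001, -0.997, 1.176], [0.0, 0.0, 0.0, 1.0]]
side [[387.9, 0.0, 277.7], [0.0, 387.9, 207.6], [0.0, 0.0, 1.0]] [[-0.878, -0.479, 0.015, 0.351], [-0.241, 0.414, -0.878, 0.276], [0.415, -0.774, -0.478, 0.542], [0.0, 0.0, 0.0, 1.0]]
0.1 [0.16290317 0.60294632 0.23053045] [-4.13161457e-01 -3.11422603e+00  2.25258549e-03] 0.08539536435470153
```

View pics/top0.png

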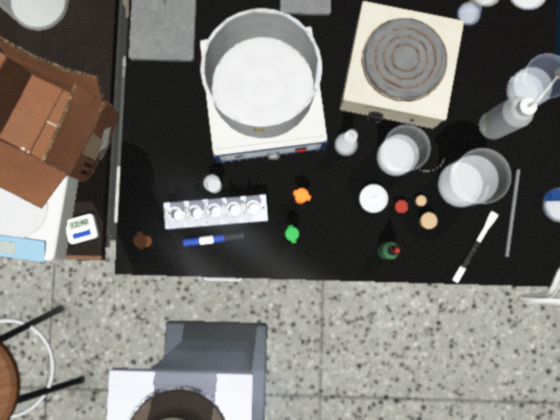

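View pics/side0.png

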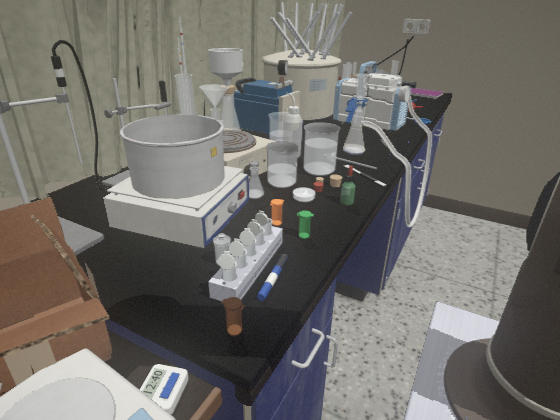

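```bash
python3 - <<'E'
import cv2,numpy as np
a=cv2.imread("pics/top0.png")[165:260,125:325]; b=cv2.imread("pics/side0.png")[190:310,190:340]
a=cv2.resize(a,None,fx=3.6,fy=3.6,interpolation=3);cv2.imwrite("pics/ca.png",a)
cv2.imwrite("pics/cb.png",cv2.resize(b,None,fx=5,fy=5,interpolation=3))
E
```

```text
(no output)
```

View pics/ca.png

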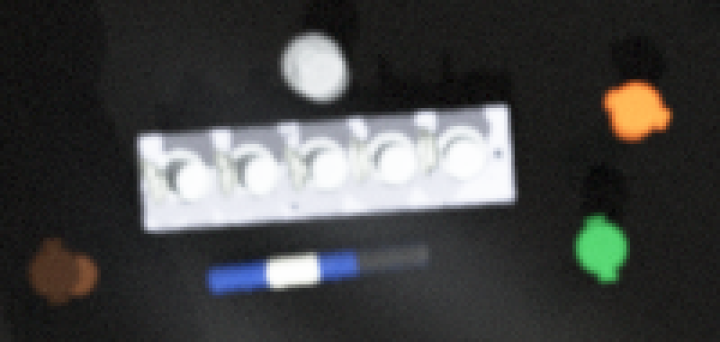

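View pics/cb.png

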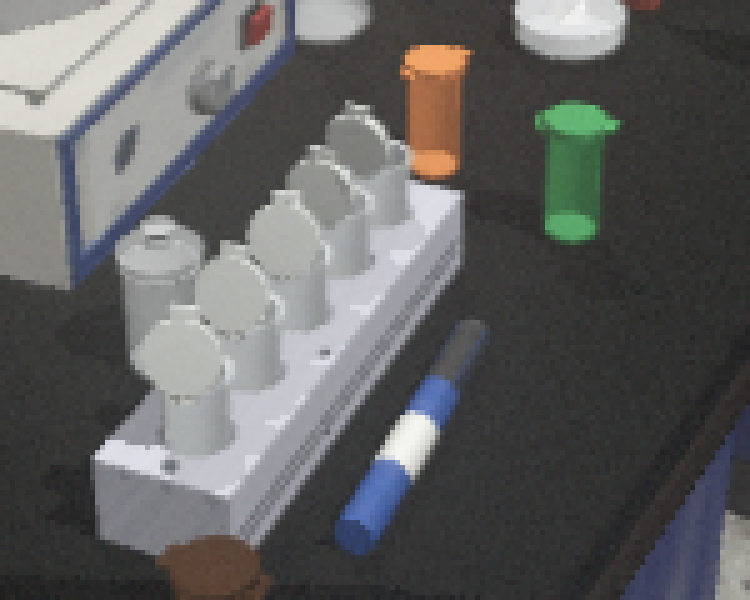

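```bash
cat > h.py <<'E'
from station import bot, viewer
import cv2,numpy as np
def ray(n,u,v,z):
    c=viewer.get_calibration(n);T=np.array(c["camera_from_world"]);R=T[:3,:3];o=-R.T@T[:3,3]
    d=R.T@np.linalg.inv(c["K"])@[u,v,1.];return o+d*(z-o[2])/d[2]
def pix(n,p):
    c=viewer.get_calibration(n);q=c["K"]@(np.array(c["camera_from_world"])@[*p,1])[:3];return q[:2]/q[2]
E
python3 - <<'E'
from h import *
c=viewer.get_calibration("top");T=np.array(c["camera_from_world"]);print("cam",-T[:3,:3].T@T[:3,3])
P=[ray("top",125+a/3.6,165+b/3.6,.041) for a,b in((137,134),(508,104),(516,203),(146,232))]
for p in P:print(p.round(4))
P=np.array(P);print("ctr",P.mean(0),np.linalg.norm(P[0]-P[1]),np.linalg.norm(P[0]-P[3]),np.linalg.norm(P[1]-P[2]))
g=cv2.cvtColor(cv2.imread("pics/top0.png"),cv2.COLOR_BGR2GRAY);m=(g>95).astype(np.uint8);m[:190]=0;m[196:,:150]=0;m[235:]=0;m[:,290:]=0
n,l,st,ce=cv2.connectedComponentsWithStats(m);i=1+st[1:,4].argmax();print(st[i])
r=cv2.minAreaRect(np.argwhere(l==i)[:,::-1].astype(np.float32));print(r)
Q=np.array([ray("top",u,v,.041) for u,v in cv2.boxPoints(r)]);print(Q.round(4).tolist(),Q.mean(0))
# side view: block top corners in crop cb
for a,b in((100,455),(232,495),(463,192),(395,178)):print("side",ray("side",190+a/5,190+b/5,.041).round(4))
# top-view rims (white disc centres in crop) rim z .069
for a,b in((187,178),(257,170),(326,164),(394,158),(464,154)):print("rim",ray("top",125+a/3.6,165+b/3.6,.069).round(4))
# lid tab tops in side crop - angle visible only
for a,b in((120,250),(150,227)):print("weigh base?",ray("side",190+a/5,190+b/5,.06).round(3))
print("weigh top",ray("top",125+316/3.6,165+68/3.6,.06).round(3),"marker",ray("top",125+210/3.6,165+282/3.6,.01).round(3),ray("top",125+427/3.6,165+252/3.6,.01).round(3))
E
```

```text
cam [ 0.41292578 -0.2022304   1.21446437]
[0.5209 0.0479 0.041 ]
[ 0.5459 -0.1779  0.041 ]
[ 0.4855 -0.1846  0.041 ]
[0.4613 0.0396 0.041 ]
ctr [ 0.50342176 -0.06874466  0.041     ] 0.2270897653494203 0.06017773775752701 0.060808098527288724
[ 163  194  106   36 2862]
((215.16278076171875, 211.39505004882812), (28.14925193786621, 104.3070297241211), 85.48600769042969)
[[0.5225, 0.0501, 0.041], [0.5473, -0.1777, 0.041], [0.4857, -0.1844, 0.041], [0.461, 0.0424, 0.041]] [ 0.50413675 -0.06739912  0.041     ]
side [0.5171 0.0435 0.041 ]
side [0.4634 0.0381 0.041 ]
side [ 0.4883 -0.1827  0.041 ]
side [ 0.5205 -0.1779  0.041 ]
rim [0.493 0.011 0.069]
rim [ 0.4989 -0.0304  0.069 ]
rim [ 0.5037 -0.0713  0.069 ]
rim [ 0.5085 -0.1116  0.069 ]
rim [ 0.5121 -0.1532  0.069 ]
weigh base? [ 0.574 -0.046  0.06 ]
weigh base? [ 0.573 -0.066  0.06 ]
weigh top [ 0.562 -0.062  0.06 ] marker [0.433 0.005 0.01 ] [ 0.455 -0.13   0.01 ]
```

Candidates, with top-view pixels:
- White lidded vials in the block at (177,214), (196,212), (216,211), (234,209) and (254,208). These are the ones I want.
- Brown look-alike at (142,240), orange at (302,196) and green at (292,233). I'll leave these alone.
- Weighing bottle at (212,183), also to be left.

The close crop shows all five lids standing open on the left side, which is +y. vial1 is therefore the leftmost, at about (0.4935, 0.013), and travel runs along (0.11, -0.994).

drive_tool:
  series:
    - [-1,0,0,40,0,0,7.1]
    - [-1,0,0,40,0,0,7.1]
    - [-1,0,0,40,0,0,7.1]
    - [-1,0,0,40,0,0,0]
    - [-1,20,-33,0,0,0,0]
    - [-1,20,-33,0,0,0,0]
    - [-1,20,-33,0,0,0,0]
    - [-1,20,-33,0,0,0,0]
  newtons: 20

```text
clock: 0.9
tool_pos: [0.2435, 0.4698, 0.3909]
tcp_rot: [0.17, -3.137, 0.001]
wrist_force: [1.1, -0.5, 0.7]
width: -0.0002
grasp_force: 0.0
```

drive_tool:
  series:
    - [-1,20,-33,0,0,0,0]
    - [-1,20,-33,0,0,0,0]
    - [-1,20,-33,0,0,0,0]
    - [-1,20,-33,0,0,0,0]
    - [-1,20,-33,0,0,0,0]
    - [-1,20,-33,0,0,0,0]
    - [-1,20,-33,0,0,0,0]
    - [-1,20,-33,0,0,0,0]

```text
clock: 1.7
tool_pos: [0.4034, 0.2058, 0.3911]
tcp_rot: [0.17, -3.137, -0.0]
wrist_force: [-0.3, 0.9, 0.3]
width: -0.0001
grasp_force: 0.0
```

drive_tool:
  series:
    - [-1,21,-31,0,0,0,0]
    - [-1,21,-31,0,0,0,0]
    - [-1,21,-31,0,0,0,0]
    - [-1,20,-31,0,0,0,0]
    - [-1,0,0,-45,0,0,0]
    - [-1,0,0,-45,0,0,0]
    - [-1,0,0,-45,0,0,0]
    - [-1,0,0,-45,0,0,0]

```text
clock: 2.5
tool_pos: [0.4856, 0.0832, 0.2096]
tcp_rot: [-0.169, 3.137, 0.0]
wrist_force: [0.5, 0.6, -0.6]
width: -0.0001
grasp_force: 0.0
```

drive_tool:
  series:
    - [-1,0,0,-40,0,0,0]
    - [-1,0,0,-40,0,0,0]
    - [-1,0,0,-29,0,0,0]
    - [-1,0,0,-20,0,0,0]
    - [-1,0,0,0,0,0,0]

```text
clock: 3.0
tool_pos: [0.4838, 0.0829, 0.0797]
tcp_rot: [0.169, -3.132, 0.003]
wrist_force: [-0.3, 0.8, 0.3]
width: -0.0004
grasp_force: 0.0
```

```bash
python3 - <<'E'
from h import *
a=viewer.snapshot("top")[165:260,125:325]; b=viewer.snapshot("side")[190:310,190:340]
cv2.imwrite("pics/c1.png",np.vstack([cv2.resize(a,(560,266),interpolation=3),cv2.resize(b,(560,334))[:,:]]))
s=bot.sense();print(s["tool_pos"],s["tcp_rot"],s["wrist_force"])
E
```

```text
[0.48596587 0.08317597 0.08245452] [ 1.68995614e-01 -3.13632022e+00  6.31179503e-04] [0.89984385 0.64838789 0.17432943]
```

View pics/c1.png

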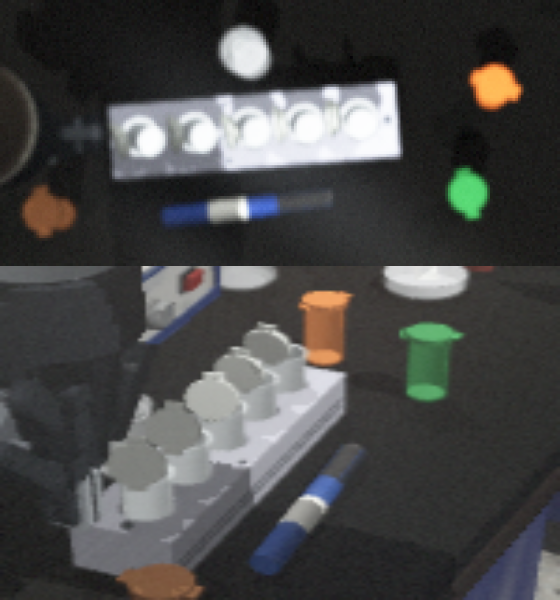

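The fingertip stands behind vial1's lid, in line with the row: top half of the picture, finger at about (80,132) and vial1 at (143,137). Starting the first pass.

drive_tool:
  series:
    - [-1,0.9,-8,0,0,0,0]
    - [-1,0.9,-8,0,0,0,0]
    - [-1,0.9,-8,0,0,0,0]
    - [-1,0.9,-8,0,0,0,0]
    - [-1,0.9,-8,0,0,0,0]
    - [-1,0.9,-8,0,0,0,0]

```text
clock: 3.7
tool_pos: [0.4916, 0.0347, 0.0825]
tcp_rot: [-0.169, 3.137, 0.001]
wrist_force: [0.7, 1.8, -0.7]
width: -0.0001
grasp_force: 0.6
```

drive_tool:
  series:
    - [-1,0.9,-8,0,0,0,0]
    - [-1,0.9,-8,0,0,0,0]
    - [-1,0.9,-8,0,0,0,0]

```text
clock: 4.0
tool_pos: [0.4941, 0.0107, 0.0823]
tcp_rot: [0.17, -3.137, 0.0]
wrist_force: [-0.5, 0.2, 0.7]
width: 0.0002
grasp_force: 0.3
```

```bash
python3 - <<'E'
from h import *
b=viewer.snapshot("side")[190:310,190:340]
cv2.imwrite("pics/c2.png",cv2.resize(b,(750,600),interpolation=3))
s=bot.sense();print(s["tool_pos"],s["wrist_force"])
E
```

```text
[0.49421312 0.00908743 0.08232715] [-0.99382093 -0.48176114  0.04901962]
```

View pics/c2.png

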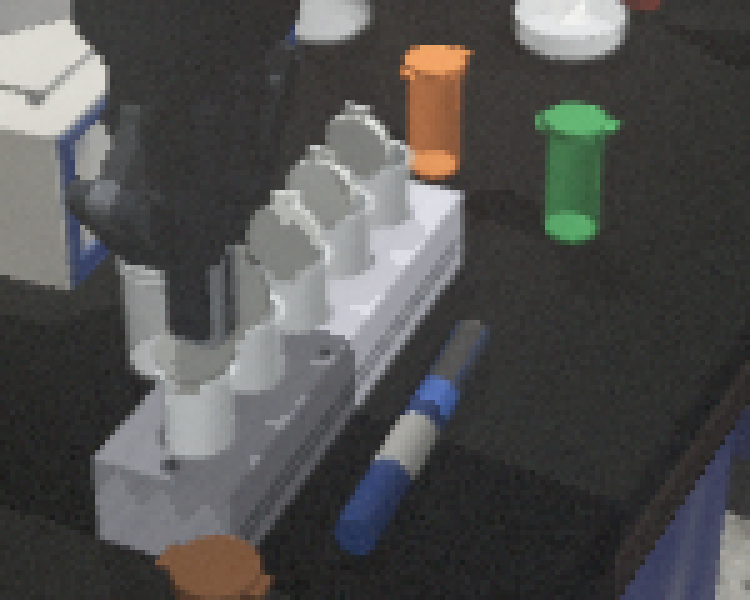

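Lid1 is folding down under the finger at (200,350), and vial1 is still standing. Continuing the pass.

drive_tool:
  series:
    - [-1,0.9,-8,0,0,0,0]
    - [-1,0.9,-8,0,0,0,0]
    - [-1,0.9,-8,0,0,0,0]
    - [-1,0.9,-8,0,0,0,0]
    - [-1,0.9,-8,0,0,0,0]
    - [-1,0.9,-8,0,0,0,0]
    - [-1,0.9,-8,0,0,0,0]
    - [-1,0.9,-8,0,0,0,0]

```text
clock: 4.85
tool_pos: [0.5014, -0.0531, 0.0823]
tcp_rot: [-0.169, 3.137, 0.0]
wrist_force: [1.3, 1.6, 0.7]
width: -0.0001
grasp_force: 0.8
```

drive_tool:
  series:
    - [-1,0.9,-8,0,0,0,0]
    - [-1,0.9,-8,0,0,0,0]
    - [-1,0.9,-8,0,0,0,0]
    - [-1,0.9,-8,0,0,0,0]
    - [-1,0.9,-8,0,0,0,0]
    - [-1,0.9,-8,0,0,0,0]
    - [-1,0.9,-8,0,0,0,0]
    - [-1,0.9,-8,0,0,0,0]

```text
clock: 5.65
tool_pos: [0.5086, -0.1175, 0.0823]
tcp_rot: [-0.169, 3.137, -0.0]
wrist_force: [0.1, 1.4, 0.9]
width: 0.0002
grasp_force: 0.4
```

drive_tool:
  series:
    - [-1,0.9,-8,0,0,0,0]
    - [-1,0.9,-8,0,0,0,0]
    - [-1,0.9,-8,0,0,0,0]
    - [-1,0.9,-8,0,0,0,0]
    - [-1,0.9,-8,0,0,0,0]
    - [-1,0.9,-8,0,0,0,0]
    - [-1,0.9,-8,0,0,0,0]
    - [-1,0.9,-8,0,0,0,0]

```text
clock: 6.45
tool_pos: [0.5157, -0.1815, 0.0823]
tcp_rot: [-0.169, 3.137, -0.0]
wrist_force: [-0.3, -0.1, -0.4]
width: -0.0004
grasp_force: 0.0
```

drive_tool:
  series:
    - [-1,0.9,-8,0,0,0,0]
    - [-1,0.9,-8,0,0,0,0]
    - [-1,0,0,30,0,0,0]
    - [-1,0,0,40,0,0,0]
    - [-1,0,0,10,0,0,0]

```text
clock: 6.95
tool_pos: [0.5192, -0.1981, 0.166]
tcp_rot: [-0.168, 3.132, -0.003]
wrist_force: [1.4, 0.1, -0.1]
width: 0.0
grasp_force: 0.0
```

```bash
python3 - <<'E'
from h import *
b=viewer.snapshot("side")[190:310,190:340]
cv2.imwrite("pics/c3.png",cv2.resize(b,(750,600),interpolation=3))
s=bot.sense();print(s["clock"],s["tool_pos"],s["wrist_force"])
E
```

```text
7.0 [ 0.51935108 -0.19787285  0.16600755] [ 1.4189821  -0.40531208  0.69773041]
```

View pics/c3.png

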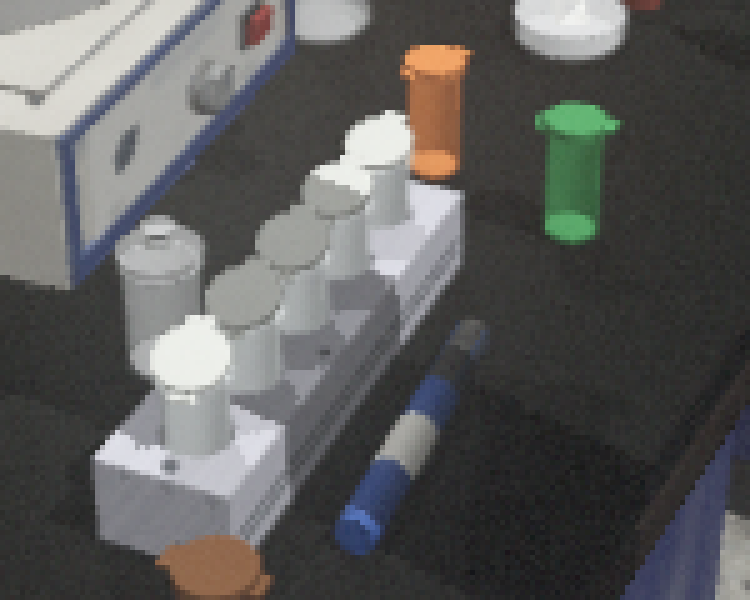

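All five lids flipped and sit partly open, tilted about 15-20°, with their tabs highest (near end at (190,345), far end at (380,135)). The vials are standing and the marker and bottle haven't moved. Returning above the row for the second pass.

drive_tool:
  series:
    - [-1,-3.8,32,0,0,0,0]
    - [-1,-3.8,32,0,0,0,0]
    - [-1,-3.8,32,0,0,0,0]
    - [-1,-3.8,32,0,0,0,0]
    - [-1,-3.8,32,0,0,0,0]
    - [-1,-3.8,32,0,0,0,0]
    - [-1,-3.8,32,0,0,0,0]
    - [-1,-3.8,32,0,0,0,0]

```text
clock: 7.8
tool_pos: [0.4863, 0.0606, 0.1614]
tcp_rot: [0.17, -3.136, 0.0]
wrist_force: [1.0, 0.1, 1.2]
width: -0.0001
grasp_force: 0.0
```

drive_tool:
  series:
    - [-1,0,0,-25,0,0,0]
    - [-1,0,0,-25,0,0,0]
    - [-1,0,0,-20,0,0,0]
    - [-1,0,0,-10,0,0,0]
    - [-1,0,0,-4,0,0,0]
    - [-1,0,0,0,0,0,0]
    - [-1,0,0,0,0,0,0]

```text
clock: 8.5
tool_pos: [0.4876, 0.0593, 0.0789]
tcp_rot: [-0.169, 3.136, 0.0]
wrist_force: [0.0, 0.0, -0.2]
width: -0.0001
grasp_force: 0.0
```

drive_tool:
  series:
    - [-1,0.8,-7,-0.4,0,0,0]
    - [-1,0.8,-7,-0.4,0,0,0]
    - [-1,0.8,-7,-0.4,0,0,0]
    - [-1,0.8,-7,-0.4,0,0,0]
    - [-1,0.8,-7,-0.4,0,0,0]
    - [-1,0.8,-7,-0.4,0,0,0]

```text
clock: 9.1
tool_pos: [0.4921, 0.0168, 0.076]
tcp_rot: [-0.169, 3.137, 0.0]
wrist_force: [-0.5, 1.5, 0.8]
width: -0.0002
grasp_force: 0.4
```

drive_tool:
  series:
    - [-1,0.2,-2,-1,0,0,0]
    - [-1,0.2,-2,-1,0,0,0]
    - [-1,0.2,-2,-1,0,0,0]
    - [-1,0.2,-2,-0.5,0,0,0]
    - [-1,0,0,0,0,0,0]

```text
clock: 9.6
tool_pos: [0.4929, 0.0126, 0.0736]
tcp_rot: [-0.173, 3.136, 0.006]
wrist_force: [-5.3, 8.7, 17.9]
width: 0.0002
grasp_force: 8.3
```

drive_tool:
  series:
    - [-1,0.3,-2,2,0,0,0]
    - [-1,0.6,-5,1.5,0,0,0]
    - [-1,0.8,-7,0,0,0,0]
    - [-1,0.8,-7,0,0,0,0]
    - [-1,0.8,-7,0,0,0,0]
    - [-1,0.6,-6,0,0,0,0]

```text
clock: 10.2
tool_pos: [0.4966, -0.0256, 0.0758]
tcp_rot: [0.168, -3.137, 0.0]
wrist_force: [-0.1, 1.1, 1.5]
width: 0.0
grasp_force: 0.4
```

drive_tool:
  series:
    - [-1,0.2,-2,-1,0,0,0]
    - [-1,0.2,-2,-1,0,0,0]
    - [-1,0.2,-2,-0.6,0,0,0]
    - [-1,0.2,-2,-0.3,0,0,0]
    - [-1,0.2,-2,0,0,0,0]

```text
clock: 10.7
tool_pos: [0.498, -0.0323, 0.0737]
tcp_rot: [-0.173, 3.136, 0.004]
wrist_force: [-0.4, 4.4, 6.2]
width: 0.0001
grasp_force: 3.4
```

drive_tool:
  series:
    - [-1,0.2,-2,1.5,0,0,0]
    - [-1,0.6,-5,1.4,0,0,0]
    - [-1,0.8,-7,0,0,0,0]
    - [-1,0.8,-7,0,0,0,0]
    - [-1,0.8,-7,0,0,0,0]
    - [-1,0.4,-4,0,0,0,0]

```text
clock: 11.3
tool_pos: [0.5012, -0.0677, 0.0758]
tcp_rot: [0.168, -3.137, 0.0]
wrist_force: [-0.4, 0.6, 1.0]
width: 0.0002
grasp_force: 0.4
```

drive_tool:
  series:
    - [-1,0.2,-2,-1,0,0,0]
    - [-1,0.2,-2,-1,0,0,0]
    - [-1,0.2,-2,-0.6,0,0,0]
    - [-1,0.2,-2,-0.3,0,0,0]
    - [-1,0.2,-2,0,0,0,0]

```text
clock: 11.8
tool_pos: [0.5026, -0.0742, 0.0737]
tcp_rot: [-0.173, 3.136, 0.004]
wrist_force: [-1.8, 4.5, 7.6]
width: -0.0001
grasp_force: 3.4
```

drive_tool:
  series:
    - [-1,0.2,-2,1.5,0,0,0]
    - [-1,0.6,-5,1.4,0,0,0]
    - [-1,0.8,-7,0,0,0,0]
    - [-1,0.8,-7,0,0,0,0]
    - [-1,0.8,-7,0,0,0,0]
    - [-1,0.4,-4,0,0,0,0]

```text
clock: 12.4
tool_pos: [0.5058, -0.1098, 0.0758]
tcp_rot: [0.168, -3.137, 0.0]
wrist_force: [0.8, -0.1, 0.4]
width: -0.0001
grasp_force: 0.4
```

drive_tool:
  series:
    - [-1,0.2,-2,-1,0,0,0]
    - [-1,0.2,-2,-1,0,0,0]
    - [-1,0.2,-2,-0.6,0,0,0]
    - [-1,0.2,-2,-0.3,0,0,0]
    - [-1,0.2,-2,0,0,0,0]

```text
clock: 12.9
tool_pos: [0.5072, -0.1162, 0.0737]
tcp_rot: [-0.173, 3.136, 0.004]
wrist_force: [-0.8, 4.1, 7.4]
width: 0.0
grasp_force: 3.4
```

Last lid, then past the end and up.

drive_tool:
  series:
    - [-1,0.2,-2,1.5,0,0,0]
    - [-1,0.6,-5,1.4,0,0,0]
    - [-1,0.8,-7,0,0,0,0]
    - [-1,0.8,-7,0,0,0,0]
    - [-1,0.8,-7,0,0,0,0]
    - [-1,0.4,-4,0,0,0,0]

```text
clock: 13.5
tool_pos: [0.5104, -0.1518, 0.0758]
tcp_rot: [0.168, -3.137, 0.0]
wrist_force: [-0.0, 0.0, 1.3]
width: -0.0003
grasp_force: 0.4
```

drive_tool:
  series:
    - [-1,0.2,-2,-1,0,0,0]
    - [-1,0.2,-2,-1,0,0,0]
    - [-1,0.2,-2,-0.6,0,0,0]
    - [-1,0.2,-2,-0.3,0,0,0]
    - [-1,0.2,-2,0,0,0,0]

```text
clock: 14.0
tool_pos: [0.5118, -0.1582, 0.0737]
tcp_rot: [-0.173, 3.136, 0.005]
wrist_force: [-0.9, 3.9, 6.9]
width: 0.0003
grasp_force: 3.5
```

drive_tool:
  series:
    - [-1,0.2,-2,1.5,0,0,0]
    - [-1,0.6,-5,2,0,0,0]
    - [-1,0.9,-8,3,0,0,0]
    - [-1,0.9,-8,10,0,0,0]
    - [-1,0.9,-8,30,0,0,0]
    - [-1,0,0,40,0,0,0]
    - [-1,0,0,30,0,0,0]
    - [-1,0,0,0,0,0,0]

```text
clock: 14.8
tool_pos: [0.5171, -0.1938, 0.1945]
tcp_rot: [-0.167, 3.13, -0.004]
wrist_force: [-0.3, 0.3, -0.6]
width: 0.0001
grasp_force: 0.0
```

```bash
python3 - <<'E'
from h import *
a=viewer.snapshot("top")[165:260,125:325];b=viewer.snapshot("side")[205:305,200:320]
cv2.imwrite("pics/c4.png",cv2.resize(b,(720,600),interpolation=3))
s=bot.sense();print(s["clock"],s["tool_pos"],s["wrist_force"])
E
```

```text
14.9 [ 0.51513978 -0.19248205  0.19056635] [-0.21440605  0.11627591 -1.00094987]
```

View pics/c4.png

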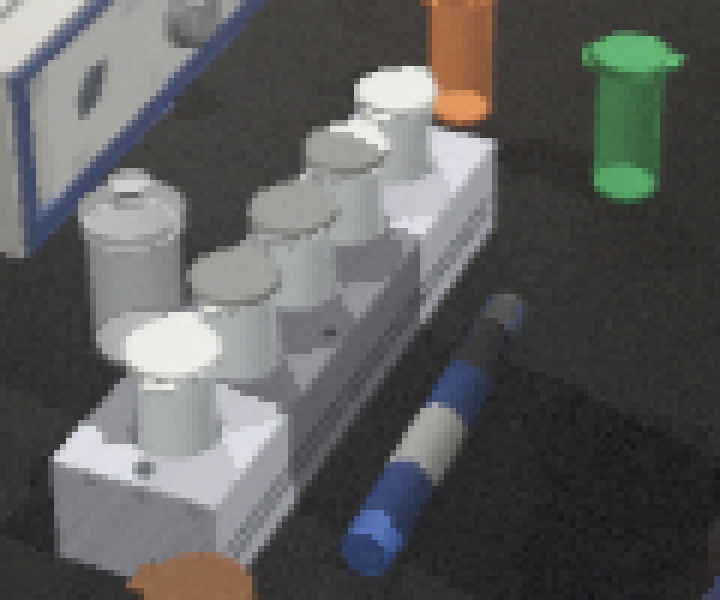

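All five lids lie flat in the last picture, from lid1 at (172,345) to lid5 at (397,90), and the vials are upright. The marker and weighing bottle haven't moved. On lid1 the finger came to a hard stop: going from 6 to 18 N gained only about 0.1 mm. Handing in.

```bash
python3 -c "
from station import workorder
print(workorder.sign_off())"
```

```text
the job is handed in; nothing more can be done
None
```

The job is handed in: all five lids were flipped in the first pass and pressed shut in the second, with about 7 N on lids 2–5 and a brief 18 N on lid1, the vials standing, and the marker and weighing bottle unmoved; I never positively identified the dropper bottle, but the finger stayed near the block.

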